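# Clamp a thin-walled housing in the bench screw press

## Robot

A 6-joint arm with a two-finger parallel gripper is mounted at the origin on the work surface. World frame = base frame: x ahead of the robot, y to its left, z up, the work surface at z = 0. Lengths are in m, angles in degrees, forces in N, time in s.
With the tool pointing down it reaches from about 0.3 to 0.75 m from the base axis. Payload 8.5 kg.
Tool frame: the origin (TCP) lies between the finger pads; the fingertips stand env.finger_overhang ahead of it and the grasp point (between the pads) lies 2 mm behind it (env.finger_overhang is the distance from the TCP to the fingertips, in m); z points along the fingers, y is the line along which they close (so a half turn about z gives the same grasp; the last joint's range is limited). The gripper opens to 85 mm and grips with 20 to 120 N. Pads are 22 mm wide; open, the fingers measure 114 mm over their backs; the gripper's body (76 mm by 85 mm) begins 54 mm behind the grasp point. The pads swing forward as they close: fully open they stand 13 mm farther back than shut.
Start: joints at [55.903, 21.807, 74.336, -0, 83.858, -12.336], TCP at [0.204, 0.511, 0.248] pointing down, gripper open.
Joint ranges: [-178.18, 178.18], [-50.72, 133.34], [12.68, 142.11], [-81.47, 261.47], [9.98, 163.14], [-165.26, 165.26]. Speed limits (degrees/s): [136.94, 136.94, 180, 180, 180, 180].

## Interface

Orientations are given as a 3x3 rotation matrix whose columns are the frame's x, y, z axes.
In Python, from rig import env gives the robot as it stands. The module is installed in compiled form; this text tells all that it offers.
- The arm moves only by the tool jog_arm, never from a script. Its arguments are lists of equal length, an entry for each row: "hand": the finger opening in m, from 0 to 0.0854; "travel": the shift along the world's x, y, z in m, a list of three; "yaw": the turn about the world's z in rad. A call has exactly 5 rows; each row shifts and turns the commanded pose from where the row before left it; what a row does not reach is not made up. A row lasts 1/8 s, in which the tool goes at most 62.5 mm and 10.7 degrees, less where a joint would pass 70% of its speed; a pose out of reach is approached as far as the arm can. A call is refused whole if a number of a shift passes 0.0625 or a number of a turn 0.188, either way. A call with a gripper value outside its range is refused whole. The fingers move at their own pace and stop on an object; "grip_force" is the grip in N (left out, the last holds). Time passes only in rows, so rows that do not move let the fingers close, or fill a call up. It gives the time, the measured TCP pose, the force, the opening and the grip force at its end, in the units of the state.
- env.observe(): the state, without advancing time (a new reading comes with each control period).
- env.get_image(name): name is "scene" or "top" or "wrist"; returns the picture (384x512x3 uint8, red, green, blue); there is no depth.
- env.calibration(name): a dict with "fx", "fy", "cx", "cy" (pixels), "position" and "rotation" of the camera in the world; the wrist camera has in their place "hand_eye" (4x4, takes a point from camera to tool coordinates, whose origin is the TCP and whose axes are the flange's). Camera axes: x right, y down, z forward; pixel columns grow to the right and rows downward; lengths in m; the calibration is good to about 2 mm. A picture is of the moment at which its call begins: read the wrist's pose just before it. calibration takes no time and is no camera call.
- env.close_job(): hands the job in; it is judged then, once.
The state is a dict: "time_s": time; "q": joint angles; "qvel": joint speeds; "joint_efforts": joint torques, N m; "position": TCP position; "tool_rot": TCP orientation; "ft_force": force on the tool from outside, world axes, zero at the start; "wrist_torque": the same for the moment, N m; "grip_width": finger opening in m; "gripper_force": force on a finger pad.
Only numpy, scipy, OpenCV 4.12 (cv2) and the standard library are available. Lean on these libraries where they do the work, as an engineer would, in place of code of your own. Each camera call takes 0.05 s, during which the arm holds its last target. There are 200 camera calls.

## Task

The flanged aluminium housing standing on the anvil of the blue bench press has to be clamped for the next job. Swing the hand wheel's folding crank handle fully up, crank the wheel clockwise with it until the ram bears firmly on the housing (feel it come up tight, but do not strain it: the housing is thin-walled and crushes easily), then fold the handle fully back down across the wheel, leaving the housing clamped. Leave the other things on the bench where they are.

Things in the scene. Friction and masses are not known exactly. Their poses are not given: they have to be found in the camera images.
- press_top (a point): the press: a blue two-column frame, base 190 x 240 mm, top beam (60 x 220 mm) at height 143 to 175 mm, and the hand wheel above it. This point lies on the wheel's vertical axis at height 187 mm, at the underside of the wheel's hub; its axes are those of the frame (x across the beam, y along the beam, z up). The wheel's rim (ring radius 62 mm, bar 16 mm thick) and hub (radius 20 mm) reach up to height 208 mm. The wheel does not rise or sink as it turns
- handwheel (a joint): turn of the hand wheel, rad, growing clockwise seen from above; clockwise lowers the ram, 5.1 mm per rad. Turning it freely takes about 4 N sideways at the handle while it moves (plus 2 N per rad/s), some 3 N when then held still. Let go, the screw holds by its own friction, but turning it back by only 2 degrees slackens the clamp: do not drag the wheel back when folding the handle
- pin (a point): the handle's hinge pin in a forked lug on the wheel's rim, 62 mm from the wheel's axis, height 225 mm, 17 mm above the rim's top; it turns with the wheel. Its x axis points radially outward from the wheel's axis, its y axis (tangential, horizontal) is the hinge axis, z up
- handle (a joint): fold angle of the crank handle about its pin, rad: 0 = folded, lying level across the wheel, pointing from the pin to the wheel's axis and 22 mm past it; 1.571 = standing straight up on the pin, against its stop. The pin is stiff: the handle stays where it is left (friction 0.045 N m, about 1 N at the free end)
- grip_end (a point): point on the crank handle's centre line, 66 mm from the pin and 18 mm from the free end. The handle is a round black grip of 18 mm diameter, from 22 to 84 mm from the pin, that spins freely about its own length. Folded, its centre line is at height 225 mm, 17 mm above hub and rim. This frame's -x axis points from the pin to the free end
- ram: round steel ram pad, 52 mm diameter, 12 mm thick, under the top beam on the wheel's axis; origin at the centre of its underside. Once it bears on the housing the push at the handle rises by 1.4 N per mm of handle travel: go on in slow steps of 2 to 3 mm and stop when the handle, held still, pushes back with 5 to 9 N in all; below 4 N may be slack, beyond 11 N may crush the housing
- housing: the housing to be clamped: aluminium, flange 68 mm diameter and 10 mm thick below, body 48 mm diameter above, 50 mm high in all; origin at the centre of its underside. It stands on the dark steel anvil (85 mm square), under the ram. The anvil's height differs from time to time
- spare: a second housing of the same shape standing on the bench beside the press, to be left alone; origin at the centre of its underside
- wrench: open-ended steel wrench, 170 mm long, lying on the bench on the other side of the press, to be left alone; origin under its middle
- hammer: hammer lying on the bench, to be left alone; origin under its middle
- screwdriver: screwdriver lying on the bench, to be left alone; origin under its middle
- spray: orange spray can 64 mm diameter, 190 mm high, to be left alone; origin at its underside
- jar: clear jar with a white lid, 72 mm diameter, 90 mm high, to be left alone; origin at its underside
- bearing: steel bearing ring 68 mm diameter, 18 mm high, lying on the bench, to be left alone; origin at its underside
Not all that is in view belongs to the job. Leave any purple or turquoise look-alike of the housing alone.

How it is judged (in metres and radians):
On the way, in this order (a step that is already met when the one before it is completed fails the run):
1. the crank handle is swung fully up (within 0.15 rad of straight up), the ram still clear of the housing (value of joint handle above 1.42 rad and contact force between ram and housing below 1 N), for 0.1 s.
2. the ram is cranked onto the housing (more than 30 N) with the handle up (contact force between ram and housing above 30 N and value of joint handle above 1.2 rad), for 0.2 s.
At the end, for the whole second after the job is handed in: the housing stands upright on the anvil within 15 mm of the wheel's axis, clamped by the ram with more than 15 N, and the crank handle is folded down across the wheel to within 0.12 rad; the housing at rest (value of joint handle below 0.12 rad and contact force between ram and housing above 15 N and horizontal distance between housing and press_top below 0.015 m and angle between housing's own z axis and vertical below 0.05 rad and linear speed of housing below 0.01 m/s); the robot touches nothing.
It fails at once if the housing is crushed: the ram presses on it with more than 160 N (contact force between ram and housing above 160 N).
It fails at once if another thing on the bench is moved by more than 30 mm (distance of any of spare, wrench, hammer, screwdriver, spray, jar, bearing from where it was at the start of the episode above 0.03 m).
It also fails if it takes over 72 s, if anything falls off the work surface, if the arm or the gripper's body presses on something with over 40 N, if the wrist force passes 120 N, or if a joint passes its speed limit or range.

## Working session

There is one attempt and no reset: what is moved stays moved. The work goes in short steps, Python scripts to look and compute and a tool call to move; the robot and the scene stay as the last step left them, time stands still between calls to the robot, and variables do not carry over. Pictures are saved under pics/ and viewed, at most 10 in all, crops included, and the job is handed in when it is done.

Besides the shell and the picture viewer there is one more tool, called after "Request:" as name(argument=value, ...) on one line, values as JSON. jog_arm: Moves the arm, as the interface text tells. Its arguments: {"type":"object","properties":{"hand":{"type":"array"},"travel":{"type":"array"},"yaw":{"type":"array"},"grip_force":{"type":"number"}},"required":["hand","travel","yaw"]}

```bash
mkdir -p pics; python3 - <<'E'
from rig import env
import cv2
for n in("scene","top"):
    cv2.imwrite(f"pics/{n}0.png",env.get_image(n)[:,:,::-1]); print(n,env.calibration(n))
print(env.calibration("wrist"),env.finger_overhang)
o=env.observe();print(o)
E
```

```text
scene {'fx': 403.10058963579684, 'fy': 403.10058963579684, 'cx': 260.0337000158456, 'cy': 185.68748100679488, 'position': array([1.24214843, 0.48867869, 1.15173348]), 'rotation': array([[-0.57245603,  0.62223858, -0.53395997],
       [ 0.81991527,  0.42985334, -0.3781072 ],
       [-0.00574841, -0.65425168, -0.75625505]])}
top {'fx': 434.42867014552945, 'fy': 434.42867014552945, 'cx': 254.65628096530597, 'cy': 192.9599868249078, 'position': array([ 0.38354905, -0.01562459,  1.62250794]), 'rotation': array([[ 0.02764581, -0.99369953,  0.1086138 ],
       [-0.99943438, -0.02955836, -0.0160381 ],
       [ 0.0191475 , -0.10810898, -0.99395464]])}
{'fx': 264.7625679855502, 'fy': 264.7625679855502, 'cx': 255.48166058598449, 'cy': 196.7952654692289, 'hand_eye': array([[ 1.53591851e-03, -9.54285293e-01, -2.98893326e-01,
         7.61794498e-02],
       [ 9.99998390e-01,  1.18835489e-03,  1.34458153e-03,
         1.06386388e-03],
       [-9.27923039e-04, -2.98894910e-01,  9.54285582e-01,
        -1.26520925e-01],
       [ 0.00000000e+00,  0.00000000e+00,  0.00000000e+00,
         1.00000000e+00]])} 0.017
{'time_s': 0.1, 'q': array([ 5.59043958e+01,  2.18375632e+01,  7.43785823e+01, -1.78500393e-03,
        8.38572986e+01, -1.23348074e+01]), 'qvel': array([-0.06706095, -0.11508407, -0.06577683, -0.03273001,  0.022291  ,
       -0.04642374]), 'joint_efforts': array([ 3.72409355e-03, -4.49218154e+01, -2.31656420e+01, -9.30023862e-05,
        3.69057641e-03, -6.33131026e-05]), 'position': array([0.20376946, 0.51060873, 0.2477802 ]), 'tool_rot': array([[-9.28740868e-01,  3.70728904e-01, -6.92918969e-04],
       [ 3.70729471e-01,  9.28740273e-01, -1.07886249e-03],
       [ 2.43576244e-04, -1.25886917e-03, -9.99999178e-01]]), 'ft_force': array([-0.12036965, -0.63285445, -0.0523682 ]), 'wrist_torque': array([ 0.02758976,  0.00821294, -0.05475583]), 'gripper_force': 0.0, 'grip_width': 0.08514137388782878}
```

View pics/scene0.png

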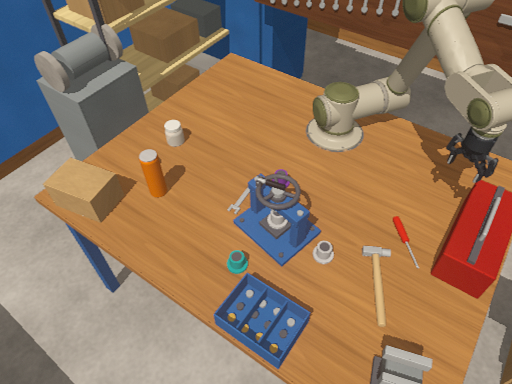

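View pics/top0.png

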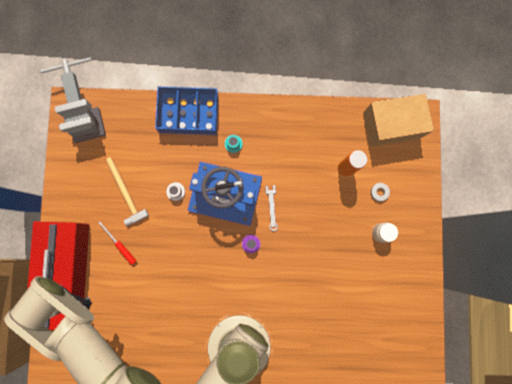

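The press is the only blue two-column frame, with its wheel at scene (277,190) and top (222,187). There are four housing look-alikes in the top view: the spare at (175,191), turquoise at (234,144), purple at (251,243), and the target on the anvil under the wheel. I'll enlarge the wheel to confirm.

```bash
cat > h.py <<'E'
import numpy as np,cv2
from rig import env
def cast(n,u,v,z,cam=None):
    if cam is None:
        c=env.calibration(n);cam=(c["position"],c["rotation"])
    c=env.calibration(n)
    d=cam[1]@np.array([(u-c["cx"])/c["fx"],(v-c["cy"])/c["fy"],1]);p=cam[0]
    return p+d*(z-p[2])/d[2]
def wcam(o):
    H=env.calibration("wrist")["hand_eye"];R=o["tool_rot"]
    return (o["position"]+R@H[:3,3],R@H[:3,:3])
E
python3 - <<'E'
from h import *
a=cv2.imread("pics/top0.png")[150:235,180:270];b=cv2.imread("pics/scene0.png")[165:265,230:325]
a=cv2.resize(a,(400,378),interpolation=cv2.INTER_CUBIC);b=cv2.resize(b,(380,400),interpolation=cv2.INTER_CUBIC)
c=np.zeros((400,780,3),np.uint8);c[:378,:400]=a;c[:,400:]=b;cv2.imwrite("pics/c.png",c)
print(cast("top",222,187,.208),cast("scene",277,190,.208))
E
```

```text
[0.55456951 0.0690479  0.208     ] [0.56058374 0.06965332 0.208     ]
```

View pics/c.png

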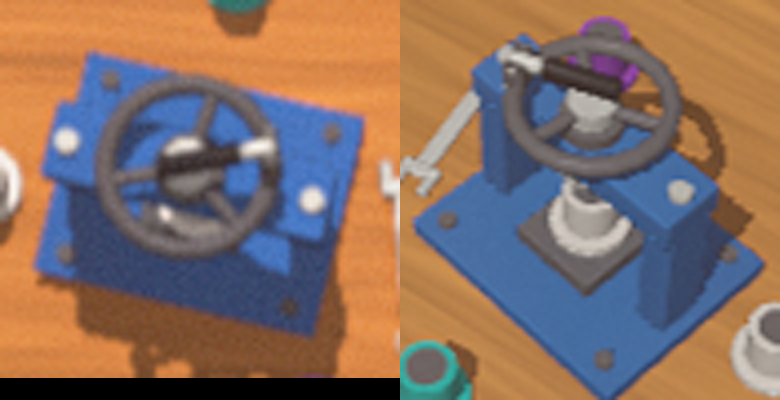

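The enlarged crop confirms it. The silver housing stands on the dark anvil under the wheel, and the folded handle's pin is on the −y side (top px ~241,184). Next I move above the wheel with the closing line across the handle.

Request:
jog_arm(hand=[0.05, 0.05, 0.05, 0.05, 0.05], travel=[[0.035, -0.0445, 0.02], [0.035, -0.0445, 0.02], [0.035, -0.0445, 0.02], [0.035, -0.0445, 0.01], [0.035, -0.0445, 0.01]], yaw=[-0.107, -0.107, -0.107, -0.107, -0.107], grip_force=40)

```text
time_s: 0.72
position: [0.3797, 0.2867, 0.3286]
tool_rot: [[-0.607, 0.795, -0.0], [0.795, 0.607, -0.0], [0.0, -0.0, -1.0]]
ft_force: [0.2, 1.1, 0.3]
grip_width: 0.0502
gripper_force: 0.0
```

Request:
jog_arm(hand=[0.05, 0.05, 0.05, 0.05, 0.05], travel=[[0.035, -0.0445, 0.0], [0.035, -0.0445, 0.0], [0.035, -0.0445, 0.0], [0.035, -0.0445, 0], [0.035, -0.0445, 0]], yaw=[-0.107, -0.107, -0.107, -0.107, -0.107])

```text
time_s: 1.35
position: [0.5547, 0.0641, 0.328]
tool_rot: [[-0.117, 0.993, -0.001], [0.993, 0.117, 0.0], [0.0, -0.001, -1.0]]
ft_force: [0.5, 1.3, 0.1]
grip_width: 0.0499
gripper_force: 0.0
```

Request:
jog_arm(hand=[0.05, 0.05, 0.05, 0.05, 0.05], travel=[[0, 0, 0], [0, 0, 0], [0, 0, 0], [0, 0, 0], [0, 0, 0]], yaw=[0, 0, 0, 0, 0])

```text
time_s: 1.98
position: [0.5536, 0.0663, 0.3285]
tool_rot: [[-0.122, 0.993, 0.0], [0.993, 0.122, -0.0], [-0.0, 0.0, -1.0]]
ft_force: [-0.3, 0.1, 0.5]
grip_width: 0.0502
gripper_force: 0.0
```

```bash
python3 - <<'E'
from h import *
o=env.observe();im=env.get_image("wrist");cv2.imwrite("pics/w1.png",im[:,:,::-1]);print(o["position"],o["tool_rot"],o["ft_force"],o["time_s"])
np.savez("w1.npz",p=o["position"],R=o["tool_rot"])
E
```

```text
[0.55362192 0.06633327 0.32854844] [[-1.21670674e-01  9.92570464e-01  3.46829465e-04]
 [ 9.92570521e-01  1.21670698e-01 -4.95237576e-05]
 [-9.13548020e-05  3.38227113e-04 -9.99999939e-01]] [-0.33114055  0.06326712  0.52554087] 1.975
```

View pics/w1.png

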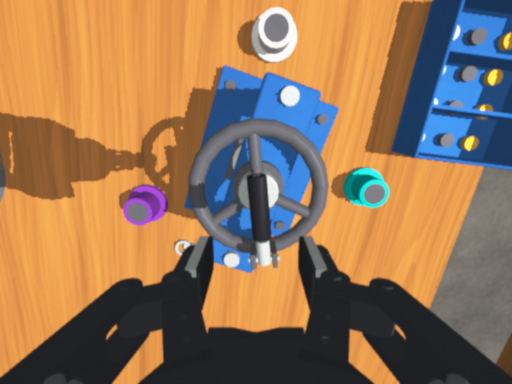

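The wrist view shows the wheel rim centred near (258,186). The black grip runs from (262,240) to its free end at (257,175), and the pin lug is near (264,258).

```bash
python3 - <<'E'
from h import *
d=np.load("w1.npz");cam=wcam(dict(position=d["p"],tool_rot=d["R"]))
im=cv2.imread("pics/w1.png");g=im.max(2).astype(int)
m=((g<45)).astype(np.uint8);m[:165]=0;m[250:]=0;m[:,:235]=0;m[:,285:]=0
n,l,s,c=cv2.connectedComponentsWithStats(m);k=1+np.argmax(s[1:,4]);print(s[k],c[k])
pts=np.argwhere(l==k)[:,::-1].astype(np.float32);vx,vy,x0,y0=cv2.fitLine(pts,cv2.DIST_L2,0,.01,.01).ravel();print(vx,vy,x0,y0)
e=lambda v:x0+(v-y0)*vx/vy
for v in(s[k][1],s[k][1]+s[k][3],258): print(v,e(v),cast("wrist",e(v),v,.225,cam).round(4))
rim=[cast("wrist",u,v,.2,cam)[:2] for u,v in((189,186),(328,186),(257,119))]
print([r.round(4) for r in rim])
A=np.array([[2*r[0],2*r[1],1] for r in rim]);x=np.linalg.solve(A,[r@r for r in rim]);print("centre",x[:2],(x[2]+x[:2]@x[:2])**.5)
E
```

```text
[248 175  10  65 335] [252.73432836 205.        ]
0.08548918 0.9963391 252.73433 205.0
175 250.16023014991833 [0.5467 0.0913 0.225 ]
240 255.73744480963302 [0.5595 0.0287 0.225 ]
258 257.2819 [0.5634 0.0095 0.225 ]
[array([0.4878, 0.0671]), array([0.6252, 0.0841]), array([0.547, 0.139])]
centre [0.5571643  0.07023733] 0.06947299007297143
```

Request:
jog_arm(hand=[0.045, 0.045, 0.045, 0.045, 0.045], travel=[[0.0025, 0.0075, -0.04], [0, 0, -0.035], [0, 0, -0.02], [0, 0, -0.0025], [0, 0, 0]], yaw=[0.078, 0, 0, 0, 0])

```text
time_s: 2.65
position: [0.5567, 0.0733, 0.2317]
tool_rot: [[-0.198, 0.98, 0.001], [0.98, 0.198, -0.0], [-0.0, 0.001, -1.0]]
ft_force: [0.1, -0.3, 0.9]
grip_width: 0.0453
gripper_force: 0.0
```

Request:
jog_arm(hand=[0, 0, 0, 0, 0], travel=[[0, 0, 0], [0, 0, 0], [0, 0, 0], [0, 0, 0], [0, 0, 0]], yaw=[0, 0, 0, 0, 0], grip_force=30)

```text
time_s: 3.28
position: [0.5557, 0.0732, 0.2314]
tool_rot: [[-0.198, 0.98, -0.001], [0.98, 0.198, -0.0], [-0.0, -0.001, -1.0]]
ft_force: [-4.9, -1.1, 2.2]
grip_width: 0.0165
gripper_force: 29.7
```

Request:
jog_arm(hand=[0, 0, 0, 0, 0], travel=[[-0.0008, -0.0008, 0.0102], [0.0005, -0.0024, 0.0099], [0.0008, -0.0038, 0.0094], [0.001, -0.0052, 0.0087], [0.0013, -0.0065, 0.0078]], yaw=[0, 0, 0, 0, 0])

```text
time_s: 3.9
position: [0.5592, 0.0543, 0.2772]
tool_rot: [[-0.198, 0.98, -0.0], [0.98, 0.198, 0.0], [0.0, -0.0, -1.0]]
ft_force: [-1.5, -2.6, -7.2]
grip_width: 0.017
gripper_force: 29.4
```

Request:
jog_arm(hand=[0, 0, 0, 0, 0], travel=[[0.0015, -0.0076, 0.0066], [0.0017, -0.0085, 0.0053], [0.0019, -0.0092, 0.0039], [0.002, -0.0097, 0.0024], [0.002, -0.01, 0.0008]], yaw=[0, 0, 0, 0, 0])

```text
time_s: 4.53
position: [0.5684, 0.0092, 0.2962]
tool_rot: [[-0.198, 0.98, 0.0], [0.98, 0.198, 0.0], [0.0, 0.0, -1.0]]
ft_force: [-1.4, 4.6, 2.9]
grip_width: 0.0144
gripper_force: 28.1
```

Request:
jog_arm(hand=[0, 0, 0, 0, 0], travel=[[0, -0.001, 0], [0, 0, 0], [0, 0, 0], [0, 0, 0], [0, 0, 0]], yaw=[0, 0, 0, 0, 0])

```text
time_s: 5.15
position: [0.5684, 0.0087, 0.2959]
tool_rot: [[-0.198, 0.98, 0.001], [0.98, 0.198, -0.0], [-0.0, 0.0, -1.0]]
ft_force: [2.7, 0.9, -0.8]
grip_width: 0.0128
gripper_force: 27.1
```

```bash
python3 - <<'E'
from h import *
o=env.observe();im=env.get_image("wrist");s=env.get_image("scene")[140:260,230:330];t=env.get_image("top")[150:235,180:270]
c=np.zeros((384,800,3),np.uint8);c[:,:400]=im[:,56:456];c[:192,400:560]=cv2.resize(s,(160,192));
c[:384,480:800]=cv2.resize(s,(320,384),interpolation=2);cv2.imwrite("pics/w2.png",c[:,:,::-1]);print(o["position"],o["time_s"],o["ft_force"],o["wrist_torque"])
E
```

```text
[0.56843234 0.00870993 0.29589616] 5.15 [ 2.73259228  0.94740947 -0.79692869] [ 0.235211   -0.31634347  0.05287775]
```

View pics/w2.png

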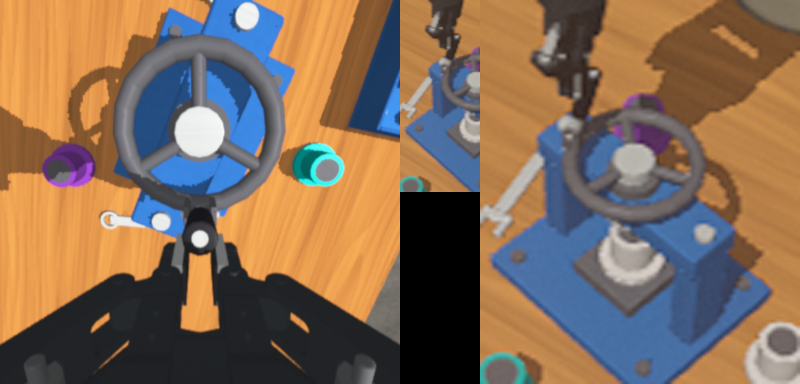

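The handle is up, with its free end at wrist px (256,240). However, the grip has narrowed to 12.8 mm, so it sits at the pads' inner edge. I'll measure its lean before regrasping.

```bash
python3 - <<'E'
from h import *
o=env.observe();cam=wcam(o)
for z in(.305,.309):print(cast("wrist",256,239,z,cam))
print("rim near lug", cast("wrist",259,212,.208,cam))
rim=[cast("wrist",u+56,v,.2,cam)[:2] for u,v in((114,120),(285,120),(200,34))]
A=np.array([[2*r[0],2*r[1],1] for r in rim]);x=np.linalg.solve(A,[r@r for r in rim]);print("centre",x[:2],(x[2]+x[:2]@x[:2])**.5)
E
```

```text
[0.56583378 0.02742044 0.305     ]
[0.56542557 0.02936434 0.309     ]
rim near lug [0.57313136 0.00599928 0.208     ]
centre [0.55670709 0.07171105] 0.06952760771642678
```

The handle leans about 13° inward because the pads slid past it. I'll regrasp centred on it and push it upright.

Request:
jog_arm(hand=[0.045, 0.045, 0.045, 0.045, 0.045], travel=[[0, 0, 0], [0, 0, 0], [-0.0015, 0.008, 0], [-0.0015, 0.008, 0], [0, 0, 0]], yaw=[0, 0, 0, 0, 0])

```text
time_s: 5.92
position: [0.5651, 0.0254, 0.296]
tool_rot: [[-0.199, 0.98, 0.0], [0.98, 0.199, 0.0], [-0.0, 0.0, -1.0]]
ft_force: [-0.8, -0.1, 0.2]
grip_width: 0.0457
gripper_force: 0.0
```

Request:
jog_arm(hand=[0, 0, 0, 0, 0], travel=[[0, 0, 0], [0, 0, 0], [0, 0, 0], [0, 0, 0], [0, 0, 0]], yaw=[0, 0, 0, 0, 0], grip_force=70)

```text
time_s: 6.55
position: [0.5654, 0.0245, 0.296]
tool_rot: [[-0.198, 0.98, 0.0], [0.98, 0.198, -0.0], [-0.0, 0.0, -1.0]]
ft_force: [-0.4, 0.3, 2.3]
grip_width: 0.0162
gripper_force: 68.3
```

Request:
jog_arm(hand=[0, 0, 0, 0, 0], travel=[[0.001, -0.005, 0.0005], [0.001, -0.005, 0.0005], [0.0005, -0.003, 0], [0, -0.002, 0], [0, 0, 0]], yaw=[0, 0, 0, 0, 0])

```text
time_s: 7.18
position: [0.5679, 0.0105, 0.2971]
tool_rot: [[-0.199, 0.98, 0.001], [0.98, 0.199, 0.002], [0.002, 0.001, -1.0]]
ft_force: [1.0, 6.0, 3.7]
grip_width: 0.0161
gripper_force: 69.7
```

```bash
python3 - <<'E'
from h import *
o=env.observe();im=env.get_image("wrist");cv2.imwrite("pics/w3.png",im[100:300,150:362,::-1].repeat(2,0).repeat(2,1));print(o["position"],o["time_s"],o["ft_force"],o["wrist_torque"])
E
```

```text
[0.56786111 0.0105363  0.29705396] 7.175 [1.02526799 6.03367047 3.66158876] [ 1.25761164 -0.02619166  0.00899919]
```

View pics/w3.png

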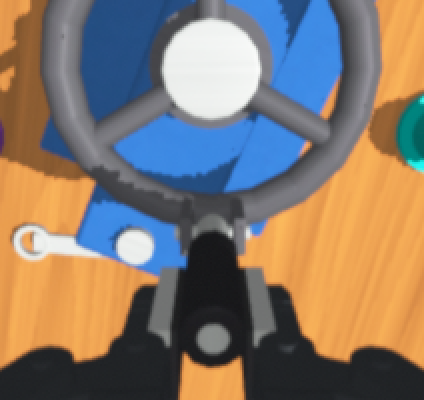

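The handle is now gripped centred and bears on its stop (Fy 6 N). Before cranking I need the ram-housing gap, so I'll enlarge the scene view.

```bash
python3 - <<'E'
from h import *
im=env.get_image("scene");cv2.imwrite("pics/s3.png",cv2.resize(im[180:250,235:325],(792,616)[:2] and (771,600),interpolation=cv2.INTER_CUBIC)[:,:,::-1])
c=env.calibration("scene")
def proj(p):
    q=c["rotation"].T@(np.array(p)-c["position"]);return (np.array([c["cx"],c["cy"]])+403.1*q[:2]/q[2])
v=c["position"][:2]-[.557,.071];v/=np.linalg.norm(v)
for z in(.03,.06,.08,.09,.1,.11,.12,.13,.143):
    u=[((proj([.557+v[0]*r,.071+v[1]*r,z])-[235,180])*8.567).round().astype(int).tolist() for r in(0,.024,.026,.034)];print(z,u)
E
```

```text
0.03 [[356, 371], [354, 421], [354, 425], [353, 442]]
0.06 [[358, 326], [356, 376], [356, 381], [355, 398]]
0.08 [[359, 295], [357, 346], [357, 350], [356, 367]]
0.09 [[360, 280], [358, 330], [357, 335], [357, 352]]
0.1 [[361, 264], [358, 315], [358, 319], [357, 336]]
0.11 [[361, 248], [359, 299], [359, 303], [358, 320]]
0.12 [[362, 232], [360, 283], [360, 287], [359, 304]]
0.13 [[363, 215], [360, 266], [360, 271], [360, 288]]
0.143 [[364, 194], [361, 245], [361, 249], [360, 267]]
```

View pics/s3.png

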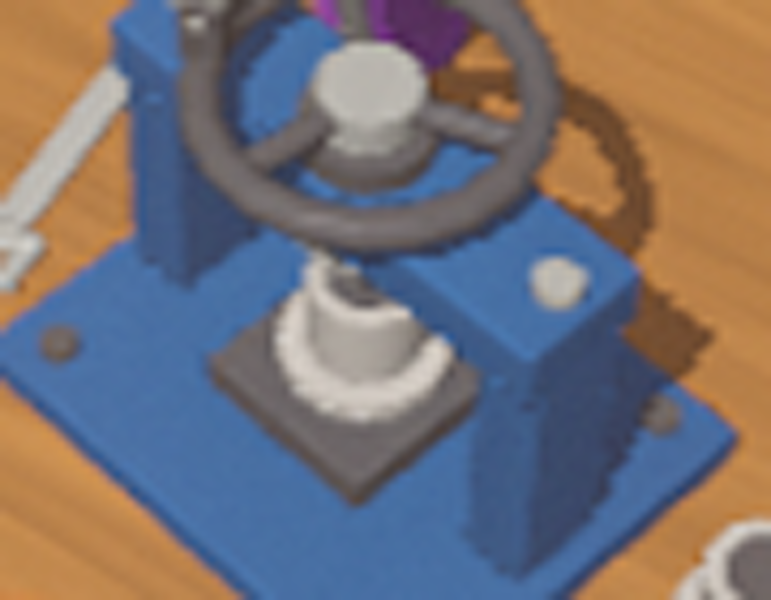

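Readings: the housing's top front edge is at crop (365,318), so z≈0.095. The ram is still hidden by the beam, so its underside is at z≳0.125, giving a gap of roughly 30 mm or more (≥5.5 rad). I'll crank 3 rad, then look at the ram again.

```bash
python3 - <<'E'
import numpy as np
a=np.radians(-79.7)-.3*np.arange(21);p=.0615*np.c_[np.cos(a),np.sin(a)];print(np.diff(p,axis=0).round(4).tolist())
E
```

```text
[[-0.0184, -0.0005], [-0.0177, 0.0049], [-0.0155, 0.0099], [-0.0118, 0.0141], [-0.0072, 0.0169], [-0.0018, 0.0183], [0.0036, 0.018], [0.0088, 0.0161], [0.0132, 0.0128], [0.0164, 0.0083], [0.0181, 0.0031], [0.0182, -0.0024], [0.0167, -0.0076], [0.0137, -0.0122], [0.0095, -0.0157], [0.0044, -0.0178], [-0.0011, -0.0184], [-0.0064, -0.0172], [-0.0112, -0.0145], [-0.015, -0.0106]]
```

Request:
jog_arm(hand=[0, 0, 0, 0, 0], travel=[[-0.0184, -0.0005, 0], [-0.0177, 0.0049, 0], [-0.0155, 0.0099, 0], [-0.0118, 0.0141, 0], [-0.0072, 0.0169, 0]], yaw=[0, 0, 0, 0, 0])

```text
time_s: 7.9
position: [0.4966, 0.0533, 0.2971]
tool_rot: [[-0.196, 0.981, -0.001], [0.981, 0.196, -0.004], [-0.003, -0.002, -1.0]]
ft_force: [4.7, -9.3, -3.0]
grip_width: 0.016
gripper_force: 69.2
```

Request:
jog_arm(hand=[0, 0, 0, 0, 0], travel=[[-0.0018, 0.0183, 0], [0.0036, 0.018, 0], [0.0088, 0.0161, 0], [0.0132, 0.0128, 0], [0.0164, 0.0083, 0]], yaw=[0, 0, 0, 0, 0])

```text
time_s: 8.52
position: [0.5366, 0.128, 0.2968]
tool_rot: [[-0.197, 0.98, -0.004], [0.98, 0.197, -0.002], [-0.001, -0.004, -1.0]]
ft_force: [-6.3, -7.5, 4.5]
grip_width: 0.0161
gripper_force: 70.6
```

```bash
python3 - <<'E'
from h import *
o=env.observe();print(o["position"],o["ft_force"],o["time_s"])
im=env.get_image("scene");cv2.imwrite("pics/s4.png",cv2.resize(im[180:250,235:325],(771,600),interpolation=cv2.INTER_CUBIC)[:,:,::-1])
E
```

```text
[0.5366058  0.12802581 0.29676561] [-6.29000643 -7.46812688  4.46758606] 8.525
```

View pics/s4.png

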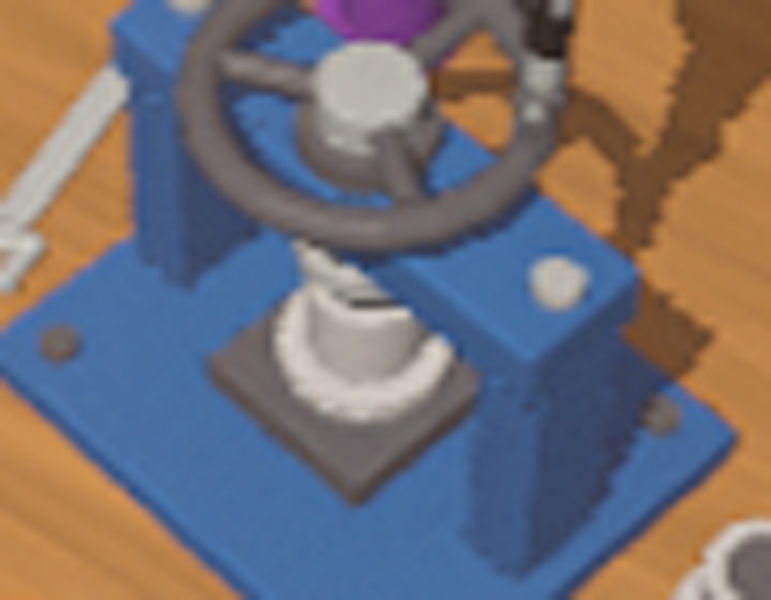

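The ram pad is now visible, with its lower front arc at crop (345,297). That puts its underside at z≈0.113 against a housing top of ≈0.0965, so about 16 mm (3.2 rad) remains. I'll crank another 2 rad, the last part slower.

Request:
jog_arm(hand=[0, 0, 0, 0, 0], travel=[[0.0181, 0.0031, 0], [0.0182, -0.0024, 0], [0.0167, -0.0076, 0], [0.0137, -0.0122, 0], [0.0095, -0.0157, 0]], yaw=[0, 0, 0, 0, 0])

```text
time_s: 9.2
position: [0.6129, 0.0944, 0.2968]
tool_rot: [[-0.199, 0.98, -0.003], [0.98, 0.199, 0.003], [0.003, -0.003, -1.0]]
ft_force: [-9.9, 4.7, 5.2]
grip_width: 0.0162
gripper_force: 71.0
```

Request:
jog_arm(hand=[0, 0, 0, 0, 0], travel=[[0.0021, -0.0058, 0], [0.0015, -0.006, 0], [0.0009, -0.0061, 0], [0.0003, -0.0061, 0], [-0.0004, -0.0061, 0]], yaw=[0, 0, 0, 0, 0])

```text
time_s: 9.82
position: [0.618, 0.0642, 0.2969]
tool_rot: [[-0.199, 0.98, 0.0], [0.98, 0.199, 0.002], [0.002, 0.001, -1.0]]
ft_force: [0.1, 5.0, 3.1]
grip_width: 0.0162
gripper_force: 70.6
```

```bash
python3 - <<'E'
from h import *
o=env.observe();print(o["position"],o["ft_force"],o["time_s"])
r=o["position"][:2]-[.557,.071];a=np.arctan2(r[1],r[0]);print(np.hypot(*r),np.degrees(a),"tang",o["ft_force"][:2]@[np.sin(a),-np.cos(a)],"rad",o["ft_force"][:2]@r/np.hypot(*r))
im=env.get_image("scene");cv2.imwrite("pics/s5.png",cv2.resize(im[200:235,255:300],(771,600),interpolation=cv2.INTER_CUBIC)[:,:,::-1])
E
```

```text
[0.61800433 0.06418617 0.29688061] [0.11370637 4.96642021 3.10333587] 9.825
0.061383687470251046 -6.373193014306704 tang -4.948349404947583 rad -0.43828867673608585
```

View pics/s5.png

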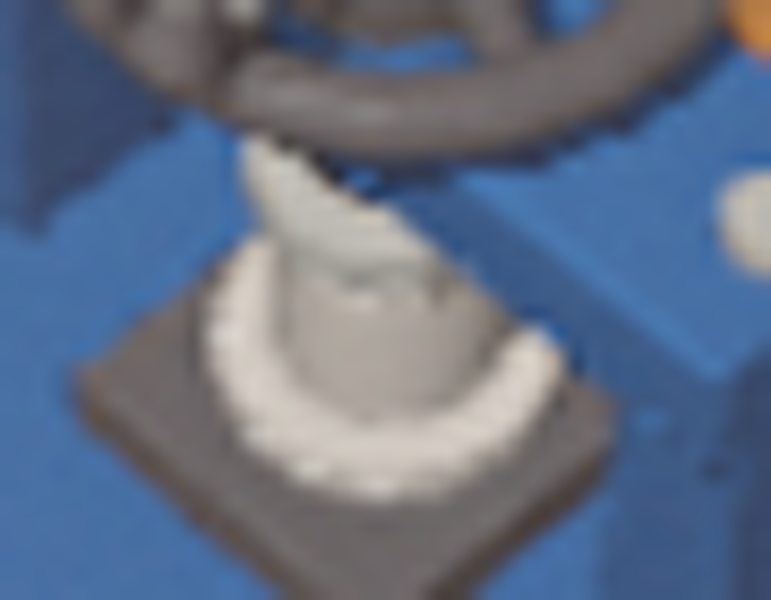

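The dark joint between ram and housing is at crop (380,285), so about 6 to 9 mm of gap remains. The tangential load is 5 N, which is free running. I'll turn another 0.5 rad, then use short slow steps.

Request:
jog_arm(hand=[0, 0, 0, 0, 0], travel=[[-0.001, -0.0061, 0], [-0.0016, -0.0059, 0], [-0.0021, -0.0058, 0], [-0.0027, -0.0055, 0], [-0.0032, -0.0052, 0]], yaw=[0, 0, 0, 0, 0])

```text
time_s: 10.5
position: [0.6077, 0.035, 0.2969]
tool_rot: [[-0.198, 0.98, 0.001], [0.98, 0.198, 0.001], [0.0, 0.001, -1.0]]
ft_force: [1.9, 4.0, 1.2]
grip_width: 0.016
gripper_force: 70.5
```

```bash
cat > f.py <<'E'
from h import *
o=env.observe();r=o["position"][:2]-[.557,.071];a=np.arctan2(r[1],r[0])
print(np.hypot(*r),"ang",np.degrees(a),"tang",-o["ft_force"][:2]@[np.sin(a),-np.cos(a)],"rad",o["ft_force"][:2]@r/np.hypot(*r))
for s in (1.2,1.4,2.0):
    b=a-s/61.5*np.arange(6)*1; p=.0615*np.c_[np.cos(b),np.sin(b)];print(s,np.diff(p,axis=0).round(5).tolist())
g=env.get_image("scene")[210:222,274:280].mean((1,2)).round().astype(int);print(g)
E
python3 f.py
```

```text
0.06220411090415385 ang -35.41818986838994 tang 4.351145018941136 rad -0.7103982408707824
1.2 [[-0.0007, -0.00097], [-0.00072, -0.00096], [-0.00074, -0.00094], [-0.00076, -0.00093], [-0.00078, -0.00091]]
1.4 [[-0.00082, -0.00113], [-0.00085, -0.00111], [-0.00087, -0.00109], [-0.0009, -0.00107], [-0.00092, -0.00105]]
2.0 [[-0.00119, -0.00161], [-0.00124, -0.00157], [-0.00129, -0.00153], [-0.00134, -0.00149], [-0.00138, -0.00144]]
[ 72  94 140 169 182 165 151 140 163 166 164 164]
```

Request:
jog_arm(hand=[0, 0, 0, 0, 0], travel=[[-0.0011, -0.0014, 0], [-0.0011, -0.0014, 0], [-0.0011, -0.0014, 0], [-0.0011, -0.0014, 0], [0, 0, 0]], yaw=[0, 0, 0, 0, 0])

```text
time_s: 11.18
position: [0.6029, 0.0292, 0.2968]
tool_rot: [[-0.197, 0.98, -0.0], [0.98, 0.197, -0.0], [-0.0, -0.0, -1.0]]
ft_force: [2.2, 1.7, 0.7]
grip_width: 0.0162
gripper_force: 70.5
```

Request:
jog_arm(hand=[0, 0, 0, 0, 0], travel=[[-0.0013, -0.0013, 0], [-0.0013, -0.0012, 0], [-0.0013, -0.0012, 0], [-0.0013, -0.0012, 0], [0, 0, 0]], yaw=[0, 0, 0, 0, 0])

```text
time_s: 11.8
position: [0.5977, 0.0242, 0.2968]
tool_rot: [[-0.197, 0.98, -0.0], [0.98, 0.197, -0.0], [-0.0, -0.0, -1.0]]
ft_force: [3.2, 0.4, 2.0]
grip_width: 0.0161
gripper_force: 70.5
```

Request:
jog_arm(hand=[0, 0, 0, 0, 0], travel=[[-0.0014, -0.0011, 0], [-0.0014, -0.0011, 0], [-0.0014, -0.0011, 0], [-0.0014, -0.001, 0], [0, 0, 0]], yaw=[0, 0, 0, 0, 0])

```text
time_s: 12.42
position: [0.592, 0.02, 0.2968]
tool_rot: [[-0.197, 0.98, -0.0], [0.98, 0.197, -0.0], [-0.0, -0.0, -1.0]]
ft_force: [3.6, -1.2, 1.7]
grip_width: 0.016
gripper_force: 70.6
```

Request:
jog_arm(hand=[0, 0, 0, 0, 0], travel=[[-0.0015, -0.0009, 0], [-0.0015, -0.0009, 0], [-0.0015, -0.0009, 0], [-0.0015, -0.0009, 0], [0, 0, 0]], yaw=[0, 0, 0, 0, 0])

```text
time_s: 13.05
position: [0.586, 0.0164, 0.2968]
tool_rot: [[-0.198, 0.98, -0.001], [0.98, 0.198, -0.0], [-0.0, -0.001, -1.0]]
ft_force: [4.2, -1.7, 1.3]
grip_width: 0.0157
gripper_force: 70.6
```

Request:
jog_arm(hand=[0, 0, 0, 0, 0], travel=[[-0.0016, -0.0009, 0], [-0.0016, -0.0009, 0], [-0.0016, -0.0008, 0], [-0.0016, -0.0008, 0], [0, 0, 0]], yaw=[0, 0, 0, 0, 0])

```text
time_s: 13.68
position: [0.5795, 0.0132, 0.2968]
tool_rot: [[-0.198, 0.98, -0.001], [0.98, 0.198, -0.0], [0.0, -0.001, -1.0]]
ft_force: [3.1, -0.5, 1.7]
grip_width: 0.016
gripper_force: 70.6
```

```bash
python3 f.py
```

```text
0.062062286979024966 ang -68.76119562662826 tang 2.726960675722936 rad 1.5733251663794667
1.2 [[-0.00112, -0.00042], [-0.00113, -0.0004], [-0.00114, -0.00038], [-0.00115, -0.00036], [-0.00115, -0.00033]]
1.4 [[-0.00131, -0.00049], [-0.00132, -0.00046], [-0.00133, -0.00043], [-0.00134, -0.0004], [-0.00135, -0.00037]]
2.0 [[-0.00188, -0.00069], [-0.0019, -0.00063], [-0.00192, -0.00057], [-0.00193, -0.00051], [-0.00195, -0.00044]]
[ 73  89 110 167 182 183 157 153 158 165 164 163]
```

Request:
jog_arm(hand=[0, 0, 0, 0, 0], travel=[[-0.0017, -0.0006, 0], [-0.0017, -0.0006, 0], [-0.0017, -0.0006, 0], [-0.0017, -0.0005, 0], [0, 0, 0]], yaw=[0, 0, 0, 0, 0])

```text
time_s: 14.35
position: [0.5727, 0.0108, 0.2968]
tool_rot: [[-0.198, 0.98, -0.001], [0.98, 0.198, -0.0], [-0.0, -0.001, -1.0]]
ft_force: [2.9, -2.2, 0.8]
grip_width: 0.0158
gripper_force: 70.6
```

Request:
jog_arm(hand=[0, 0, 0, 0, 0], travel=[[-0.0017, -0.0005, 0], [-0.0017, -0.0005, 0], [-0.0017, -0.0004, 0], [-0.0017, -0.0004, 0], [0, 0, 0]], yaw=[0, 0, 0, 0, 0])

```text
time_s: 14.98
position: [0.5659, 0.0092, 0.2968]
tool_rot: [[-0.198, 0.98, -0.001], [0.98, 0.198, 0.0], [0.0, -0.001, -1.0]]
ft_force: [2.4, -0.5, 1.4]
grip_width: 0.0163
gripper_force: 70.6
```

Request:
jog_arm(hand=[0, 0, 0, 0, 0], travel=[[-0.0017, -0.0003, 0], [-0.0017, -0.0002, 0], [-0.0017, -0.0001, 0], [-0.0017, -0.0001, 0], [0, 0, 0]], yaw=[0, 0, 0, 0, 0])

```text
time_s: 15.6
position: [0.5591, 0.0083, 0.2968]
tool_rot: [[-0.198, 0.98, -0.001], [0.98, 0.198, -0.0], [0.0, -0.001, -1.0]]
ft_force: [3.1, -0.9, 2.6]
grip_width: 0.0159
gripper_force: 70.5
```

Request:
jog_arm(hand=[0, 0, 0, 0, 0], travel=[[-0.0017, 0, 0], [-0.0017, 0, 0], [-0.0017, 0.0001, 0], [-0.0017, 0.0001, 0], [0, 0, 0]], yaw=[0, 0, 0, 0, 0])

```text
time_s: 16.23
position: [0.5523, 0.0085, 0.2968]
tool_rot: [[-0.198, 0.98, -0.001], [0.98, 0.198, -0.0], [-0.0, -0.001, -1.0]]
ft_force: [2.6, -1.6, 2.1]
grip_width: 0.0156
gripper_force: 70.5
```

Request:
jog_arm(hand=[0, 0, 0, 0, 0], travel=[[-0.0017, 0.0002, 0], [-0.0017, 0.0002, 0], [-0.0017, 0.0002, 0], [-0.0017, 0.0003, 0], [0, 0, 0]], yaw=[0, 0, 0, 0, 0])

```text
time_s: 16.85
position: [0.5455, 0.0094, 0.2968]
tool_rot: [[-0.198, 0.98, -0.001], [0.98, 0.198, -0.0], [-0.0, -0.001, -1.0]]
ft_force: [2.8, -2.5, 1.9]
grip_width: 0.0158
gripper_force: 70.6
```

Request:
jog_arm(hand=[0, 0, 0, 0, 0], travel=[[-0.0017, 0.0003, 0], [-0.0017, 0.0004, 0], [-0.0017, 0.0004, 0], [-0.0017, 0.0004, 0], [0, 0, 0]], yaw=[0, 0, 0, 0, 0])

```text
time_s: 17.48
position: [0.5387, 0.011, 0.2968]
tool_rot: [[-0.198, 0.98, -0.001], [0.98, 0.198, 0.0], [0.0, -0.001, -1.0]]
ft_force: [1.9, -3.6, 1.9]
grip_width: 0.0162
gripper_force: 70.6
```

```bash
python3 f.py
```

```text
0.06268523729024102 ang -106.97788622089115 tang 2.8929385899531153 rad 2.8689945923396984
1.2 [[-0.00114, 0.00036], [-0.00114, 0.00038], [-0.00113, 0.00041], [-0.00112, 0.00043], [-0.00111, 0.00045]]
1.4 [[-0.00133, 0.00042], [-0.00132, 0.00045], [-0.00131, 0.00048], [-0.0013, 0.00051], [-0.00129, 0.00054]]
2.0 [[-0.0019, 0.00062], [-0.00188, 0.00068], [-0.00186, 0.00074], [-0.00183, 0.0008], [-0.00181, 0.00086]]
[ 70  84  90 137 179 184 172 153 136 161 164 163]
```

Request:
jog_arm(hand=[0, 0, 0, 0, 0], travel=[[-0.0016, 0.0005, 0], [-0.0016, 0.0005, 0], [-0.0016, 0.0006, 0], [-0.0016, 0.0006, 0], [0, 0, 0]], yaw=[0, 0, 0, 0, 0])

```text
time_s: 18.15
position: [0.5323, 0.0132, 0.2968]
tool_rot: [[-0.198, 0.98, -0.001], [0.98, 0.198, 0.0], [0.0, -0.001, -1.0]]
ft_force: [0.7, -3.4, 1.3]
grip_width: 0.0159
gripper_force: 70.7
```

Request:
jog_arm(hand=[0, 0, 0, 0, 0], travel=[[-0.0016, 0.0007, 0], [-0.0016, 0.0008, 0], [-0.0015, 0.0008, 0], [-0.0015, 0.0009, 0], [0, 0, 0]], yaw=[0, 0, 0, 0, 0])

```text
time_s: 18.77
position: [0.526, 0.0163, 0.2968]
tool_rot: [[-0.198, 0.98, -0.001], [0.98, 0.198, -0.0], [-0.0, -0.001, -1.0]]
ft_force: [0.9, -4.2, 1.6]
grip_width: 0.016
gripper_force: 70.8
```

Request:
jog_arm(hand=[0, 0, 0, 0, 0], travel=[[-0.0015, 0.0009, 0], [-0.0015, 0.0009, 0], [-0.0015, 0.001, 0], [-0.0014, 0.001, 0], [0, 0, 0]], yaw=[0, 0, 0, 0, 0])

```text
time_s: 19.4
position: [0.52, 0.0201, 0.2968]
tool_rot: [[-0.198, 0.98, -0.001], [0.98, 0.198, -0.0], [-0.0, -0.001, -1.0]]
ft_force: [0.5, -5.8, 2.8]
grip_width: 0.0158
gripper_force: 70.8
```

Request:
jog_arm(hand=[0, 0, 0, 0, 0], travel=[[-0.001, 0.0008, 0], [-0.001, 0.0008, 0], [-0.001, 0.0008, 0], [-0.001, 0.0008, 0], [0, 0, 0]], yaw=[0, 0, 0, 0, 0])

```text
time_s: 20.02
position: [0.5159, 0.0233, 0.2968]
tool_rot: [[-0.198, 0.98, -0.002], [0.98, 0.197, -0.0], [-0.0, -0.002, -1.0]]
ft_force: [1.2, -5.9, 3.1]
grip_width: 0.0158
gripper_force: 70.9
```

```bash
python3 f.py
```

```text
0.06297991110654412 ang -130.70470410127237 tang 4.720595630626292 rad 3.7037453021757982
1.2 [[-0.0009, 0.00079], [-0.00089, 0.00081], [-0.00087, 0.00083], [-0.00085, 0.00084], [-0.00084, 0.00086]]
1.4 [[-0.00105, 0.00093], [-0.00103, 0.00095], [-0.00101, 0.00097], [-0.00099, 0.00099], [-0.00096, 0.00102]]
2.0 [[-0.00149, 0.00133], [-0.00145, 0.00138], [-0.00141, 0.00142], [-0.00136, 0.00147], [-0.00131, 0.00151]]
[ 74  85  91 109 178 184 182 154 154 157 163 163]
```

Request:
jog_arm(hand=[0, 0, 0, 0, 0], travel=[[-0.0005, 0.0005, 0], [-0.0005, 0.0004, 0], [-0.0005, 0.0004, 0], [0, 0, 0], [0, 0, 0]], yaw=[0, 0, 0, 0, 0])

```text
time_s: 20.7
position: [0.5145, 0.0245, 0.2968]
tool_rot: [[-0.197, 0.98, -0.001], [0.98, 0.197, -0.0], [-0.0, -0.002, -1.0]]
ft_force: [-0.5, -5.6, 3.1]
grip_width: 0.016
gripper_force: 70.9
```

```bash
python3 f.py|head -1
```

```text
0.06298463074038524 ang -132.46339833990666 tang 3.4276015920554395 rad 4.448398254765256
```

Request:
jog_arm(hand=[0, 0, 0, 0, 0], travel=[[-0.0011, 0.0008, 0], [-0.0011, 0.0008, 0], [-0.0011, 0.0008, 0], [0, 0, 0], [0, 0, 0]], yaw=[0, 0, 0, 0, 0])

```text
time_s: 21.38
position: [0.5114, 0.0272, 0.2968]
tool_rot: [[-0.198, 0.98, -0.001], [0.98, 0.198, 0.0], [0.0, -0.001, -1.0]]
ft_force: [-1.5, -4.1, 4.0]
grip_width: 0.016
gripper_force: 70.9
```

```bash
python3 f.py|head -1
```

```text
0.0632236321167549 ang -136.13015795425378 tang 1.8963934120074006 rad 3.8987620018745264
```

Request:
jog_arm(hand=[0, 0, 0, 0, 0], travel=[[-0.0011, 0.0011, 0], [-0.001, 0.0011, 0], [-0.001, 0.0011, 0], [-0.001, 0.0011, 0], [0, 0, 0]], yaw=[0, 0, 0, 0, 0])

```text
time_s: 22.05
position: [0.5083, 0.0307, 0.2968]
tool_rot: [[-0.197, 0.98, 0.002], [0.98, 0.197, -0.002], [-0.002, 0.002, -1.0]]
ft_force: [2.5, -8.1, 1.0]
grip_width: 0.0161
gripper_force: 70.6
```

```bash
python3 f.py|head -1
```

```text
0.06319049867432498 ang -140.4337403578784 tang 7.826157987632843 rad 3.230431759187811
```

Contact: the tangential push is 7.8 N. I'll hold still to get a settled reading.

Request:
jog_arm(hand=[0, 0, 0, 0, 0], travel=[[0, 0, 0], [0, 0, 0], [0, 0, 0], [0, 0, 0], [0, 0, 0]], yaw=[0, 0, 0, 0, 0])

```text
time_s: 22.72
position: [0.5083, 0.0307, 0.2968]
tool_rot: [[-0.197, 0.98, 0.002], [0.98, 0.197, -0.002], [-0.002, 0.001, -1.0]]
ft_force: [3.6, -8.5, 0.7]
grip_width: 0.016
gripper_force: 70.6
```

```bash
python3 f.py|head -1
```

```text
0.06319560903278598 ang -140.41880473841505 tang 8.877157904620411 rad 2.675949606916092
```

The held push is about 8 to 9 N, inside the 5–9 N window, so the clamp is done. Next I release, rise clear and turn the closed fingers to push the handle inward along the radius (direction 39.6°).

Request:
jog_arm(hand=[0.03, 0.05, 0.05, 0.05, 0.05], travel=[[0, 0, 0], [0, 0, 0], [0, 0, 0], [0, 0, 0.01], [0, 0, 0.04]], yaw=[0, 0, 0, 0, 0])

```text
time_s: 23.4
position: [0.5071, 0.0317, 0.3465]
tool_rot: [[-0.198, 0.98, -0.004], [0.98, 0.198, 0.001], [0.002, -0.004, -1.0]]
ft_force: [1.0, -0.5, 0.3]
grip_width: 0.0501
gripper_force: 0.0
```

Request:
jog_arm(hand=[0.05, 0, 0, 0, 0], travel=[[0, 0, 0.01], [-0.012, -0.01, 0], [-0.012, -0.01, 0], [-0.008, -0.006, 0], [0, 0, 0]], yaw=[0, -0.18, -0.18, -0.18, -0.18], grip_force=30)

```text
time_s: 24.02
position: [0.4751, 0.0053, 0.3569]
tool_rot: [[0.503, 0.864, -0.0], [0.864, -0.503, 0.0], [0.0, -0.0, -1.0]]
ft_force: [-0.3, -1.1, -0.2]
grip_width: 0.0005
gripper_force: 0.0
```

Request:
jog_arm(hand=[0, 0, 0, 0, 0], travel=[[0, 0, 0], [0, 0, 0], [0, 0, 0], [0, 0, 0], [0, 0, 0]], yaw=[-0.18, -0.178, 0, 0, 0])

```text
time_s: 24.65
position: [0.4756, 0.0055, 0.3568]
tool_rot: [[0.769, 0.639, -0.0], [0.639, -0.769, 0.0], [-0.0, -0.0, -1.0]]
ft_force: [-0.2, 0.1, -0.6]
grip_width: 0.0002
gripper_force: 0.0
```

```bash
python3 - <<'E'
from h import *
o=env.observe();im=env.get_image("wrist");cv2.imwrite("pics/w6.png",im[:,:,::-1]);print(o["position"],o["tool_rot"][:,0],o["time_s"],o["grip_width"])
E
```

```text
[0.47557957 0.00551087 0.35680199] [ 7.68858325e-01  6.39419171e-01 -2.35263289e-05] 24.65 0.0002141862833233125
```

View pics/w6.png

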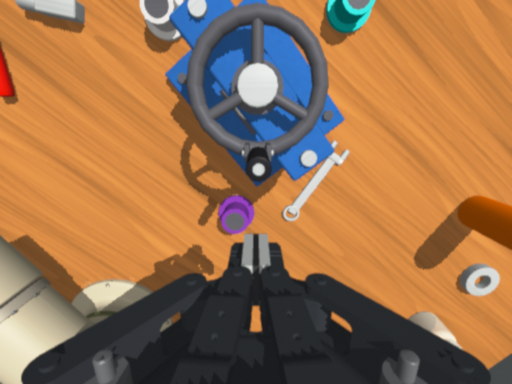

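The view confirms that the hub (258,86), handle end (258,168) and closed fingers (257,240) all lie on one line. I'll descend outside the handle and push it over along the arc.

Request:
jog_arm(hand=[0, 0, 0, 0, 0], travel=[[0, 0, -0.027], [0, 0, -0.026], [0.0069, 0.0057, 0], [0.0054, 0.0045, 0], [0, 0, 0]], yaw=[0, 0, 0, 0, 0])

```text
time_s: 25.32
position: [0.4886, 0.016, 0.3047]
tool_rot: [[0.769, 0.639, 0.002], [0.639, -0.769, -0.0], [0.001, 0.001, -1.0]]
ft_force: [-0.5, -0.1, -0.7]
grip_width: 0.0002
gripper_force: 0.0
```

Request:
jog_arm(hand=[0, 0, 0, 0, 0], travel=[[0.0046, 0.0038, 0], [0.0062, 0.0052, 0], [0.0062, 0.0052, 0], [0.0062, 0.0051, -0.002], [0.0062, 0.0051, -0.002]], yaw=[0, 0, 0, 0, 0])

```text
time_s: 25.95
position: [0.5177, 0.0405, 0.2995]
tool_rot: [[0.77, 0.638, -0.0], [0.638, -0.77, 0.0], [-0.0, -0.0, -1.0]]
ft_force: [0.3, -0.2, -0.5]
grip_width: 0.0002
gripper_force: 0.3
```

Request:
jog_arm(hand=[0, 0, 0, 0, 0], travel=[[0.0055, 0.0046, -0.004], [0.0055, 0.0046, -0.004], [0.0045, 0.0038, -0.0057], [0.0045, 0.0037, -0.0057], [0, 0, 0]], yaw=[0, 0, 0, 0, 0])

```text
time_s: 26.58
position: [0.5373, 0.057, 0.2797]
tool_rot: [[0.77, 0.638, -0.001], [0.638, -0.77, 0.0], [-0.001, -0.001, -1.0]]
ft_force: [-0.7, 0.4, -0.7]
grip_width: 0.0001
gripper_force: 0.0
```

Request:
jog_arm(hand=[0, 0, 0, 0, 0], travel=[[0.0032, 0.0027, -0.007], [0.0032, 0.0027, -0.007], [0.0017, 0.0014, -0.007], [0.0017, 0.0014, -0.006], [0, 0, 0]], yaw=[0, 0, 0, 0, 0])

```text
time_s: 27.2
position: [0.547, 0.0651, 0.2528]
tool_rot: [[0.77, 0.638, -0.001], [0.638, -0.77, 0.0], [-0.001, -0.001, -1.0]]
ft_force: [-0.5, 0.8, 0.6]
grip_width: -0.0
gripper_force: 0.0
```

Request:
jog_arm(hand=[0, 0, 0, 0, 0], travel=[[0, 0, -0.0015], [0, 0, -0.001], [0, 0, -0.001], [0, 0, 0], [0, 0, 0]], yaw=[0, 0, 0, 0, 0])

```text
time_s: 27.82
position: [0.5473, 0.0649, 0.2505]
tool_rot: [[0.77, 0.638, 0.001], [0.638, -0.77, -0.0], [0.001, 0.001, -1.0]]
ft_force: [-0.0, 1.5, 6.3]
grip_width: -0.0002
gripper_force: 2.8
```

Contact with the folded stop: Fz is 6.3 N and the tips are at z≈0.2335, which is the grip's top. I'll retreat and check numerically, since my picture views are used up.

Request:
jog_arm(hand=[0, 0, 0, 0, 0], travel=[[0, 0, 0.015], [0, 0, 0.03], [0, 0, 0.03], [-0.02, -0.016, 0.03], [-0.02, -0.016, 0]], yaw=[0, 0, 0, 0, 0])

```text
time_s: 28.45
position: [0.507, 0.0326, 0.3565]
tool_rot: [[0.77, 0.638, 0.003], [0.638, -0.77, -0.001], [0.002, 0.003, -1.0]]
ft_force: [0.7, -1.3, -0.9]
grip_width: -0.0001
gripper_force: 0.0
```

Request:
jog_arm(hand=[0, 0, 0, 0, 0], travel=[[-0.02, -0.016, 0], [0, 0, 0], [0, 0, 0], [0, 0, 0], [0, 0, 0]], yaw=[0, 0, 0, 0, 0])

```text
time_s: 29.08
position: [0.4874, 0.0173, 0.3546]
tool_rot: [[0.77, 0.638, -0.0], [0.638, -0.77, 0.0], [-0.0, -0.0, -1.0]]
ft_force: [0.1, 0.2, -1.4]
grip_width: 0.0002
gripper_force: 0.0
```

```bash
python3 - <<'E'
from h import *
o=env.observe();cam=wcam(o);im=env.get_image("wrist");print(o["position"],o["ft_force"],o["time_s"])
c=env.calibration("wrist")
def px(p):
    q=cam[1].T@(np.array(p)-cam[0]);return np.array([c["cx"]+c["fx"]*q[0]/q[2],c["cy"]+c["fy"]*q[1]/q[2]])
n=np.array([np.cos(np.radians(39.6)),np.sin(np.radians(39.6))]);ctr=np.array([.557,.071])
for z in (.225,):
  print("free",px([*(ctr+.022*n),z]),"grip start",px([*(ctr-.04*n),z]),"pin",px([*(ctr-.062*n),z]))
f=px([*(ctr+.022*n),.225]);x0=int(f[0]);y0=int(f[1])
for y in range(y0-16,y0+80,6): print(y,im[y,x0-24:x0+25:4].max(1).tolist())
print(env.get_image("scene")[210:222,274:280].mean((1,2)).round().astype(int))
E
```

```text
[0.48741327 0.0172713  0.35464161] [ 0.06534386  0.23725968 -1.41551977] 29.075
free [259.57250636  75.75581139] grip start [259.09715431 146.44851592] pin [258.94475405 169.11295173]
59 [116, 117, 116, 116, 113, 88, 116, 101, 210, 208, 208, 209, 208]
65 [116, 122, 132, 118, 113, 88, 116, 101, 204, 209, 209, 209, 209]
71 [208, 208, 207, 118, 111, 89, 115, 101, 184, 203, 208, 211, 209]
77 [207, 208, 208, 116, 49, 43, 54, 51, 91, 211, 205, 208, 204]
83 [206, 207, 123, 114, 29, 41, 54, 48, 39, 116, 149, 204, 207]
89 [198, 115, 142, 151, 29, 42, 54, 48, 46, 238, 139, 125, 198]
95 [124, 121, 178, 129, 28, 41, 53, 46, 45, 234, 235, 117, 169]
101 [113, 158, 185, 126, 29, 42, 51, 46, 44, 227, 227, 144, 128]
107 [101, 129, 168, 125, 29, 42, 51, 45, 44, 224, 224, 126, 136]
113 [104, 113, 149, 125, 31, 41, 51, 45, 47, 225, 207, 133, 120]
119 [109, 95, 55, 113, 30, 43, 51, 46, 45, 169, 63, 88, 109]
125 [83, 72, 82, 63, 30, 42, 49, 44, 37, 66, 122, 182, 112]
131 [114, 112, 72, 105, 31, 42, 49, 44, 38, 115, 115, 113, 119]
137 [113, 112, 113, 83, 31, 41, 49, 44, 51, 195, 113, 115, 113]
143 [112, 112, 112, 115, 31, 40, 48, 44, 54, 205, 207, 204, 120]
149 [114, 114, 113, 113, 109, 113, 146, 144, 203, 205, 208, 208, 198]
[ 75  86  90  97 174 185 182 154 146 142 162 164]
```

The grip lies exactly where a folded handle should: its free end is at row 76 and its base at row 146, both as predicted. Its direction matches the clamped wheel angle, so the wheel has not slipped back, and the robot is clear.

```bash
python3 -c "
from rig import env
print(env.close_job())"
```

```text
the job is handed in; nothing more can be done
None
```

I handed the job in with the housing clamped (about 8–9 N held at the handle) and the handle folded back down across the wheel. The robot is clear and nothing else on the bench was touched, but the hand-in gave no verdict.

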